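# Clamp the pressure vessel and hold the splash guard open

### The arm

A 7-joint arm with a two-finger parallel gripper is mounted at the origin on the work surface. World frame = base frame: x ahead of the robot, y to its left, z up, the work surface at z = 0. Lengths are in mm, angles in rad, forces in N, time in s.
With the tool pointing down it reaches from about 400 to 875 mm from the base axis. Payload 19.3 kg.
Tool frame: the origin (TCP) lies at the very end of the fingers, on their centre line; the grasp point (between the pads) lies 19 mm behind it; z points along the fingers, y is the line along which they close (so a half turn about z gives the same grasp; the last joint's range is limited). The gripper opens to 85 mm and grips with 20 to 120 N. Pads are 22 mm wide; open, the fingers measure 114 mm over their backs; the gripper's body (76 mm by 85 mm) begins 54 mm behind the grasp point. The pads swing forward as they close: fully open they stand 13 mm farther back than shut.
Start: joints at [-1.325, 0.521, -0.036, 1.599, 0.021, 1.021, -0.113], TCP at [194.129, 594.078, 231.291] pointing down, gripper open.
Joint ranges: [-2.91, 2.91], [-0.3, 2.13], [-1.5, 1.42], [0.17, 2.43], [-1.26, 4.41], [0.16, 1.93], [-2.52, 2.52]. Speed limits (rad/s): [1.89, 1.89, 2.39, 2.39, 3.01, 3.01, 3.01].

### API

Orientations are given as a unit quaternion [x, y, z, w].
In Python, from rig import sensors, read_camera, camera_info, r gives the robot as it stands.
- The arm moves only by the tool move_arm, never from a script. Its argument "series" is text: rows parted by semicolons, each of 7 numbers parted by spaces: the shift along the world's x, y, z in mm, then the turn, a rotation vector about the world's x, y, z in degrees, then the opening, from -1 (shut) to 1 (fully open). A call has 1 to 12 rows; each row shifts and turns the commanded pose from where the row before left it; what a row does not reach is not made up. A row lasts 1/10 s, in which the tool goes at most 50 mm and 8.59 degrees, less where a joint would pass 70% of its speed; a pose out of reach is approached as far as the arm can. A call is refused whole if a number of a shift passes 50 or a number of a turn 8.59, either way. A call with a gripper value outside its range is refused whole. The fingers move at their own pace and stop on an object; "force" is the grip in N (left out, the last holds). Time passes only in rows, so rows that do not move let the fingers close. It gives the time, the measured TCP pose, the force, the opening and the grip force at its end, in the units of the state.
- sensors.get_state(): the state, without advancing time (a new reading comes with each control period).
- read_camera(name): name is "side" or "top" or "wrist"; returns the picture (480x640x3 uint8, red, green, blue); there is no depth.
- camera_info(name): a dict with "K" (3x3 intrinsics, pixels), "rvec" (rotation vector, rad) and "tvec" (3), from world to camera coordinates, as OpenCV has them; the wrist camera has in their place "tool_from_camera" (4x4, takes a point from camera to tool coordinates, whose origin is the TCP and whose axes are the flange's). Camera axes: x right, y down, z forward; pixel columns grow to the right and rows downward; lengths in mm; the calibration is good to about 2 mm. A picture is of the moment at which its call begins: read the wrist's pose just before it. camera_info takes no time and is no camera call.
- r.finish_job(): hands the job in; it is judged then, once.
The state is a dict: "time": time; "qpos": joint angles; "qvel": joint speeds; "effort": joint torques, N m; "tool_pos": TCP position; "orientation": TCP orientation; "ft_force": force on the tool from outside, world axes, zero at the start; "moment": the same for the moment, N m; "finger_gap": finger opening in mm; "finger_force": force on a finger pad.
Only numpy, scipy, OpenCV 4.12 (cv2) and the standard library are available. Lean on these libraries where they do the work, as an engineer would, in place of code of your own. Each camera call takes 0.05 s, during which the arm holds its last target. There are 200 camera calls.

### The job

Turn the red-handled crank of the guarded clamp clockwise, as seen from the crank's side, until the moving jaw grips the steel vessel firmly against the fixed jaw, keeping the clear guard shut meanwhile. Then raise the guard with the gripper fingers to 60 degrees from shut and keep holding it there so that a colleague can reach the vessel: it falls shut if let go, so the program finishes while still holding it steady, with the vessel still clamped upright. Leave everything else on the bench where it is.

Things in the scene. Friction and masses are not known exactly. Their poses are not given: they have to be found in the camera images.
- clamp: Guarded clamp, fixed: white base 240 x 150 x 20 mm, origin at the centre of its underside. x runs from the crank (-x end, robot side) along the screw to fixed jaw and hinge; z up. Screw axis y = 0, z = 95 mm. Grey bearing 110 wide, x = -95 to -75, top z = 120. Fixed jaw 80 wide, face at x = +50, top z = 105. Base under the jaws is at z = 20. Hinge posts x = 105, y = +-68, top z = 145 mm.
- jaw_face (a point): Middle of the gripping face of the moving steel jaw, on the screw axis (clamp frame y = 0, z = 95 mm; x = -18.5 mm plus the jaw's travel). The jaw is inside the guard, 80 mm wide, 20 mm thick (from this face towards the crank), from z = 25 to 105 mm of the clamp, and is driven by the screw.
- jaw (a joint): Travel of the moving jaw towards the fixed jaw (m), 0 rearmost; starts at 0.0005 to 0.0105. It advances 12 mm per crank turn. The mouth is 68.5 mm wide at 0, so the 44 mm vessel is touched on both sides at about 24.5 mm. When the crank is let go it springs back a little; the jaw keeps about 30 N of grip.
- crank (a joint): Crank angle (rad), growing clockwise looking along the clamp's +x; this closes the jaw. At 0 the handle is straight above the screw; starts at 0.26 to 5.5, touches the vessel on both sides at about 12.8. It takes about 1.5 N at the handle while free; past touching, this rises steeply, by 10 to 20 N within 0.3 rad: 0.2 to 0.5 rad past touching is firm.
- crank_grip (a point): Point to pinch on the crank's red handle: a freely spinning round sleeve, 14 mm diameter, 56 mm long, along the clamp's x, 42 mm off the screw axis, from x = -190 to -134 mm of the clamp. This point is on its centre line at x = -165 mm and moves with the crank (z = 53 to 137 mm). The crank's arm is 10 mm thick at x = -128 mm.
- crank_axis (a point): Point on the screw axis in the plane of crank_grip (clamp frame -165, 0, 95 mm); fixed. crank_grip circles it at 42 mm radius.
- vessel: The workpiece: loose steel pressure vessel with a square body 44 x 44 x 70 mm and an orange round cap (36 mm diameter, up to z = 88 mm), 0.3 to 0.5 kg, standing between the jaws on the clamp's base, 20 mm above the bench, 1 to 4 mm short of the fixed jaw. Origin at the centre of its underside.
- guard (a joint): Opening angle (rad) of the guard, a clear hood over the jaws with blue edges, 130 mm wide, with 45 mm side skirts, 0.4 kg, and a round bar along its front edge, 185 mm from the hinge. 0 shut (level, top at z = 137 mm), 1.047 at 60 degrees, stop at 1.75. The front edge swings up and back, away from the crank. Weight and a light spring close it, with about 3 N at the bar up to 60 degrees.
- guard_axis (a point): Middle of the guard's hinge axis, which runs along the clamp's y (clamp frame 100, 0, 135 mm); fixed.
- bar_left (a point): Middle of the black grip at the left (+y) end of the guard's bar: round, 15 mm diameter, along the clamp's y, 81 to 135 mm left of the middle (this point at 108 mm), clear of the hood (edge at 67 mm). 185 mm from the hinge axis; when shut at clamp frame (-85, 108, 135) mm. It can turn between the fingers as the guard swings.
- bar_right (a point): The same at the right (-y) end of the bar.
- flask_ring: Bystander: dark rubber flask ring, 110 mm diameter, 35 mm high; origin at the centre of its underside.
- wash_bottle: Bystander: white bottle with blue cap, 64 mm diameter, 170 mm high; origin at the centre of its underside.
- amber_jar: Bystander: amber jar, 68 mm diameter, 100 mm high; origin at the centre of its underside.
- beaker: Bystander: white beaker, 72 mm diameter, 90 mm high; origin at the centre of its underside.
- tray: Bystander: grey open tray 120 x 160 x 30 mm; origin at the centre of its underside.
- wrench: Bystander: steel wrench lying on the bench; origin at its middle, on its underside.

How it is judged (in metres and radians):
On the way, in this order (a step that is already met when the one before it is completed fails the run):
1. the moving jaw grips the vessel (over 10 N), upright on the base, while the guard is still shut (under 9 degrees) (contact force between vessel and jaw above 10 N and angle between vessel's own z axis and vertical below 0.12 rad and z of vessel in the frame of clamp below 0.026 m and value of joint guard below 0.16 rad), for 0.3 s.
2. the guard is held by the fingers at 60 degrees (+-5) (value of joint guard between 0.957 and 1.137 rad and contact force between the fingers and guard above 1 N and contact force between vessel and jaw above 10 N and angle between vessel's own z axis and vertical below 0.12 rad and z of vessel in the frame of clamp below 0.026 m), for 0.5 s.
At the end, for the whole second after the job is handed in: The guard stands still at 60 degrees (+-5 degrees), carried by the fingers (over 1 N) and by nothing else, and the vessel is upright (within 7 degrees) on the clamp's base (underside within 6 mm of it), gripped by the moving jaw with over 10 N (all of step 2 and contact force between guard and flask_ring below 0.2 N and contact force between guard and wash_bottle below 0.2 N and contact force between guard and amber_jar below 0.2 N and contact force between guard and beaker below 0.2 N and contact force between guard and tray below 0.2 N and contact force between guard and wrench below 0.2 N and contact force between guard and vessel below 0.2 N and velocity of joint guard between -0.08 and 0.08 rad/s); the arm keeps its last pose, push and grip.
It fails at once if a bystander was moved by more than 30 mm (distance of any of flask_ring, wash_bottle, amber_jar, beaker, tray, wrench from where it was at the start of the episode above 0.03 m).
It also fails if it takes over 64 s, if anything falls off the work surface, if the arm or the gripper's body presses on something with over 40 N, if the wrist force passes 120 N, or if a joint passes its speed limit or range.

## Working session

There is one attempt and no reset: what is moved stays moved. The work goes in short steps, Python scripts to look and compute and a tool call to move; the robot and the scene stay as the last step left them, time stands still between calls to the robot, and variables do not carry over. Pictures are saved under pics/ and viewed, at most 10 in all, crops included, and the job is handed in when it is done.

Besides the shell and the picture viewer there is one more tool, called after ">>>" as name(argument=value, ...) on one line, values as JSON. move_arm: Moves the arm, as the interface text tells. Its arguments: {"type":"object","properties":{"series":{"type":"string"},"force":{"type":"number"}},"required":["series"]}

```bash
mkdir -p pics; ls; python3 - <<'E'
from rig import sensors, read_camera, camera_info, r
import cv2
for n in ["side","top"]:
    cv2.imwrite(f"pics/{n}0.png",read_camera(n)[:,:,::-1]); print(n,camera_info(n))
print(camera_info("wrist")); print(sensors.get_state())
E
```

```text
pics
side {'K': array([[498.47923146,   0.        , 317.17433785],
       [  0.        , 498.47923146, 237.70740644],
       [  0.        ,   0.        ,   1.        ]]), 'rvec': array([ 2.21965709, -0.07823079,  0.01085657]), 'tvec': array([-520.24786817,  126.04979343, 1242.7958702 ])}
top {'K': array([[528.8214144 ,   0.        , 322.82060638],
       [  0.        , 528.8214144 , 237.21337812],
       [  0.        ,   0.        ,   1.        ]]), 'rvec': array([ 2.16936938, -2.1529449 ,  0.15130835]), 'tvec': array([   2.63205318,  527.53219748, 1239.52554555])}
{'K': array([[376.92240731,   0.        , 322.64776219],
       [  0.        , 376.92240731, 243.97499596],
       [  0.        ,   0.        ,   1.        ]]), 'tool_from_camera': array([[ 4.90842584e-04, -9.56135713e-01, -2.92923638e-01,
         7.44271963e+01],
       [ 9.99999758e-01,  6.13831835e-04, -3.27949203e-04,
        -2.14572544e-01],
       [ 4.93369799e-04, -2.92923406e-01,  9.56135783e-01,
        -1.41526020e+02],
       [ 0.00000000e+00,  0.00000000e+00,  0.00000000e+00,
         1.00000000e+00]])}
{'time': 0.1, 'qpos': array([-1.32518692,  0.52196399, -0.03637333,  1.59996297,  0.02117398,
        1.02107974, -0.11282402]), 'qvel': array([ 0.00226627,  0.00051969,  0.00055679, -0.00135683, -0.00054936,
        0.00012547,  0.00207003]), 'effort': array([ 3.16310412e-03, -9.28492713e+01,  1.98404901e+00, -3.70534372e+01,
        1.81658874e-02,  5.29549739e-03,  8.03161868e-06]), 'tool_pos': array([194.02089439, 593.79905103, 230.77250092]), 'orientation': array([ 1.57253545e-01,  9.87558128e-01, -5.11040651e-04, -6.78067117e-05]), 'ft_force': array([ 0.08673817,  0.61796225, -0.49913408]), 'moment': array([ 0.07427026, -0.02439836, -0.01345515]), 'finger_force': 0.0, 'finger_gap': 85.64432340725564}
```

View pics/side0.png

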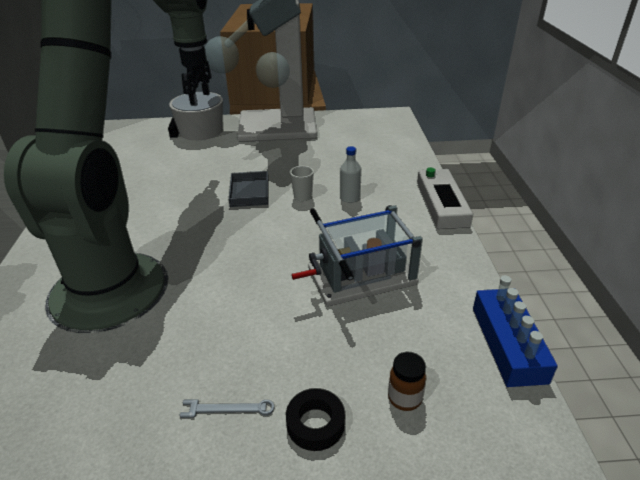

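View pics/top0.png

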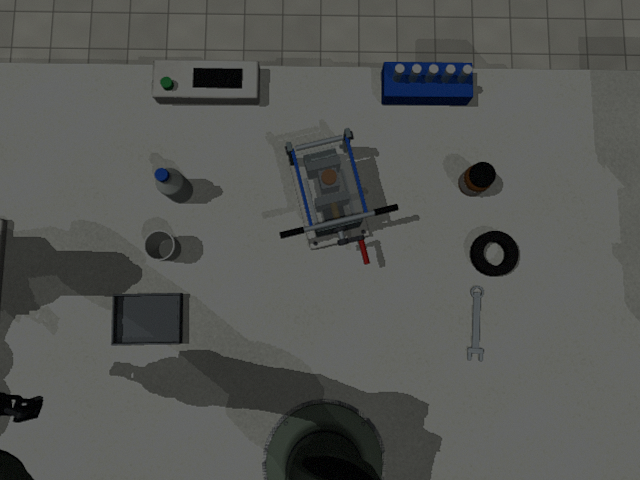

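The side view shows the clamp at about (365,250) with the red handle at (305,274). In the top view the bar ends are near (281,234) and (397,208), the handle near (364,250) and the cap near (329,177). I'll zoom in on both.

```bash
python3 - <<'E'
import cv2,numpy as np
t=cv2.imread("pics/top0.png")[120:275,270:410]; s=cv2.imread("pics/side0.png")[195:315,280:435]
f=lambda i,k:np.clip(cv2.resize(i,None,fx=k,fy=k,interpolation=cv2.INTER_CUBIC)*1.8,0,255).astype(np.uint8)
t=f(t,3.8);cv2.imwrite("pics/topz.png",t);cv2.imwrite("pics/sidez.png",f(s,5))
E
```

```text
(no output)
```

View pics/topz.png

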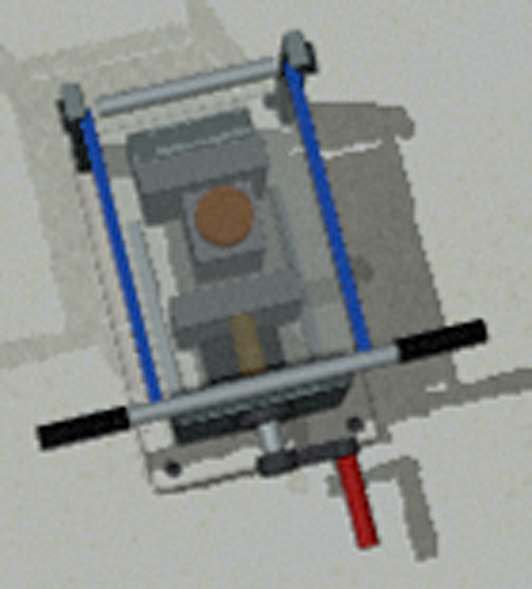

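View pics/sidez.png

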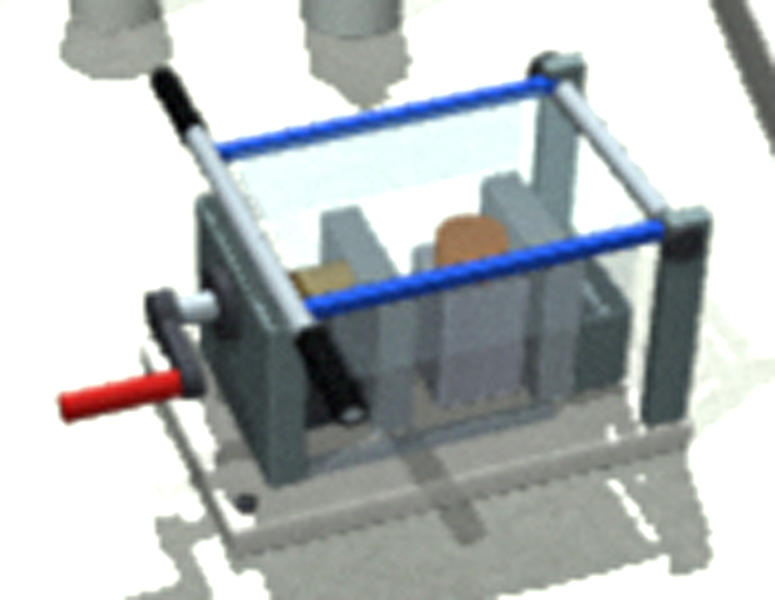

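```bash
cat > h.py <<'E'
import numpy as np,cv2
from rig import camera_info
from scipy.optimize import least_squares
def proj(n,P):
    c=camera_info(n); return cv2.projectPoints(np.array(P,float),c["rvec"],c["tvec"],c["K"],None)[0][:,0]
def W(p,P):
    c,s=np.cos(p[2]),np.sin(p[2]); P=np.atleast_2d(np.array(P,float))
    return np.c_[p[0]+c*P[:,0]-s*P[:,1],p[1]+s*P[:,0]+c*P[:,1],P[:,2]]
def hp(th,x): return [x,-42*np.sin(th),95+42*np.cos(th)]
E
cat > fit.py <<'E'
from h import *
def pts(th): return dict(le=[-85,135,135],re=[-85,-135,135],lj=[-85,81,135],rj=[-85,-81,135],ho=hp(th,-190),hi=hp(th,-134),bc=[-120,-75,20],cap=None)
top=dict(le=(40,437),re=(486,331),lj=(128,418),rj=(397,349),ho=(367,545),hi=(345,458))
side=dict(le=(163,76),re=(350,408),lj=(194,128),rj=(310,333),ho=(66,407),hi=(182,381),bc=(235,533))
def res(p,names=False):
    q=pts(p[3]); o=[]
    for n,d,k,off in(("top",top,3.8,(270,120)),("side",side,5,(280,195))):
        m=(np.array(list(d.values()))+.5)/k+off-.5
        o.append(proj(n,W(p,[q[a] for a in d]))-m)
    return np.vstack(o).ravel()
best=min((least_squares(res,[600,0,y,t],x_scale=[100,100,.3,1],loss='soft_l1') for y in(0.2,-.2) for t in(1,2,4)),key=lambda s:s.cost)
print(best.x,best.cost); print(res(best.x).reshape(-1,2).round(1).tolist())
p=best.x
print("bl,br",W(p,[[-85,108,135],[-85,-108,135]]).round(1),"axis",W(p,[[-165,0,95]]),"grip",W(p,[hp(p[3],-165)]))
E
python3 fit.py
```

```text
[ 6.34254110e+02 -6.01021547e+00  2.50488902e-01  1.70888904e+00] 2.6343660259413317
[[-0.6, 0.5], [-0.4, -0.4], [-0.1, -0.3], [-0.3, 0.6], [0.4, 0.5], [0.1, -0.2], [0.3, -0.2], [1.0, 0.7], [0.7, 1.0], [0.2, 0.2], [-0.7, 0.1], [-0.4, 0.0], [-0.3, -0.4]]
bl,br [[ 525.1   77.5  135. ]
 [ 578.7 -131.7  135. ]] axis [[474.40353689 -46.91002481  95.        ]] grip [[484.71528963 -87.21191393  89.2185219 ]]
```

The fit agrees to about 1 px: clamp at (634, -6), yaw 14.35°, crank about 1.71 rad. I'll move above the handle with the fingers closing along clamp y.

>>> move_arm(series="40 -38 0 0 0 -8.2 1;40 -38 0 0 0 -8.2 1;40 -38 0 0 0 -8.2 1;40 -38 0 0 0 -8.2 1;40 -38 0 0 0 -8.2 1;40 -38 0 0 0 -8.2 1;40 -38 0 0 0 -8.2 1;0 -38 0 0 0 -8.2 1;0 -38 0 0 0 -8.2 1;0 -38 0 0 0 -8.2 1;0 -38 0 0 0 -8.2 1;0 -38 0 0 0 -8.2 1", force=40)

```text
time: 1.3
tool_pos: [447.5, 161.5, 231.2]
orientation: [0.852, 0.524, -0.0, -0.0]
ft_force: [0.7, 0.3, -0.4]
finger_gap: 85.5
finger_force: 0.0
```

>>> move_arm(series="0 -38 0 0 0 -8.2 1;0 -38 0 0 0 -8.2 1;0 -38 0 0 0 -8.2 1;0 -38 0 0 0 -8.2 1;0 -38 0 0 0 -8.2 1;0 -38 0 0 0 -8.2 1;0 0 0 0 0 0 1;0 0 0 0 0 0 1")

```text
time: 2.1
tool_pos: [447.7, -65.4, 231.2]
orientation: [0.992, 0.124, -0.0, 0.0]
ft_force: [-0.5, 0.4, -0.6]
finger_gap: 85.2
finger_force: 0.0
```

```bash
cat > look.py <<'E'
import sys
from h import *
from rig import sensors, read_camera
from scipy.spatial.transform import Rotation as R
def look(name,p=(634.25,-6.0,.2505),th=1.709):
    s=sensors.get_state(); im=read_camera("wrist"); c=camera_info("wrist")
    M=np.eye(4);M[:3,:3]=R.from_quat(s["orientation"]).as_matrix();M[:3,3]=s["tool_pos"]
    M=np.linalg.inv(M@c["tool_from_camera"])
    def pj(P): q=(np.c_[P,np.ones(len(P))]@M.T)[:,:3]@c["K"].T; return q[:,:2]/q[:,2:]
    b=im[:,:,::-1].copy()
    for a in pj(W(p,[hp(th,-190),hp(th,-134),[-85,135,135],[-85,-135,135],[-85,81,135],[-85,-81,135]])):
        cv2.drawMarker(b,tuple(int(round(v)) for v in a),(0,255,0),cv2.MARKER_CROSS,10,1)
    cv2.imwrite(f"pics/{name}.png",b); print({k:np.round(s[k],2) for k in("time","tool_pos","orientation","qpos","ft_force","finger_gap","finger_force")})
    ty=R.from_quat(s["orientation"]).as_matrix(); print("tool y ang",np.degrees(np.arctan2(ty[1,1],ty[0,1])),"z",ty[:,2])
if __name__=="__main__": look(sys.argv[1])
E
python3 look.py w1
```

```text
{'time': np.float64(2.1), 'tool_pos': array([447.7 , -65.41, 231.16]), 'orientation': array([ 0.99,  0.12, -0.  ,  0.  ]), 'qpos': array([-0.59,  0.32,  0.76,  2.06, -0.29,  0.87, -0.99]), 'ft_force': array([-0.47,  0.37, -0.61]), 'finger_gap': np.float64(85.21), 'finger_force': np.float64(0.0)}
tool y ang -75.73944335063176 z [-4.01469308e-04 -8.67174079e-05 -9.99999916e-01]
```

View pics/w1.png

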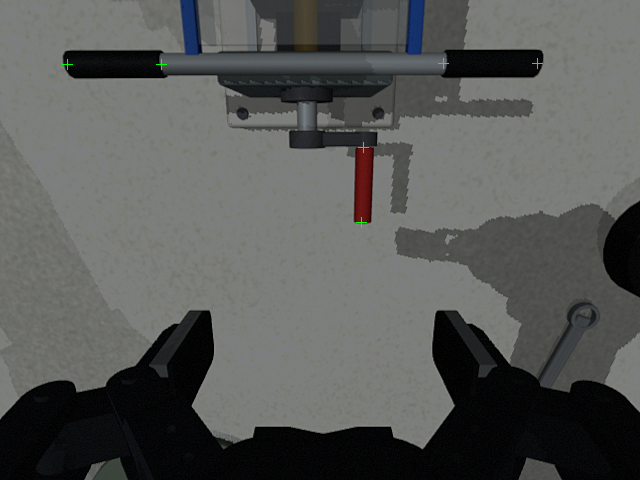

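The wrist view confirms the fit: the handle runs from (363,148) to (362,223), and the projected markers are within about 2 px of it. Descending and pinching.

>>> move_arm(series="13 -12 0 0 0 0 1;13 -13 0 0 0 0 1;0 0 -40 0 0 0 1;0 0 -40 0 0 0 1;0 0 -40 0 0 0 1;0 0 -40 0 0 0 1;0 0 0 0 0 0 1;0 0 0 0 0 0 1")

```text
time: 2.95
tool_pos: [473.9, -89.6, 71.9]
orientation: [0.992, 0.125, -0.0, -0.0]
ft_force: [-0.9, 0.7, 0.2]
finger_gap: 85.6
finger_force: 0.0
```

>>> move_arm(series="0 0 0 0 0 0 -1;0 0 0 0 0 0 -1;0 0 0 0 0 0 -1;0 0 0 0 0 0 -1;0 0 0 0 0 0 -1;0 0 0 0 0 0 -1;0 0 0 0 0 0 -1;0 0 0 0 0 0 -1", force=40)

```text
time: 3.75
tool_pos: [474.1, -90.3, 71.4]
orientation: [0.992, 0.124, 0.0, 0.0]
ft_force: [0.9, -3.4, 0.2]
finger_gap: 12.3
finger_force: 38.9
```

```bash
cat > arc.py <<'E'
# rows for the crank arc from th0 in steps d: python3 arc.py th0 step_deg n
import sys
from h import *
t0,d,n=float(sys.argv[1]),np.radians(float(sys.argv[2])),int(sys.argv[3])
P=W((634.25,-6.0,.2505),[hp(t0+i*d,-176) for i in range(n+1)])
print(P[0],P[-1])
Q=np.diff(np.round(P-P[0],1),axis=0)
print(";".join("%.1f %.1f %.1f 0 0 0 -1"%tuple(q) for q in Q))
E
python3 arc.py 1.709 15 12; python3 look.py w2
```

```text
[474.05524759 -89.92950863  89.21390616] [453.43116569  -9.32720272 100.78609384]
-0.7 2.8 -10.6 0 0 0 -1;-1.4 5.4 -9.4 0 0 0 -1;-1.9 7.6 -7.7 0 0 0 -1;-2.4 9.2 -5.4 0 0 0 -1;-2.6 10.3 -2.8 0 0 0 -1;-2.7 10.6 0.1 0 0 0 -1;-2.7 10.2 2.9 0 0 0 -1;-2.3 9.2 5.6 0 0 0 -1;-1.9 7.5 7.8 0 0 0 -1;-1.4 5.2 9.5 0 0 0 -1;-0.6 2.7 10.6 0 0 0 -1;0.0 -0.1 11.0 0 0 0 -1
{'time': np.float64(3.75), 'tool_pos': array([474.07, -90.25,  71.35]), 'orientation': array([0.99, 0.12, 0.  , 0.  ]), 'qpos': array([-0.31,  0.63,  0.51,  2.11, -0.58,  0.54, -0.69]), 'ft_force': array([ 0.92, -3.44,  0.23]), 'finger_gap': np.float64(12.32), 'finger_force': np.float64(38.93)}
tool y ang -75.71650954036797 z [ 4.26218491e-04 -2.97650074e-04 -9.99999865e-01]
```

View pics/w2.png

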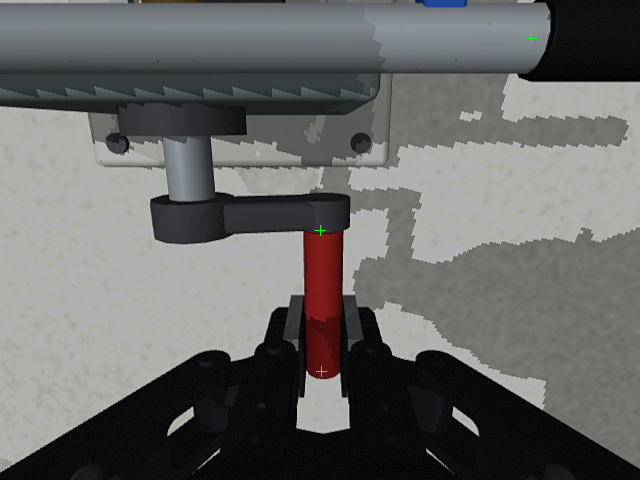

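The wrist picture shows the handle pinched between the pads near its outer end, at about (322,345). Turning.

>>> move_arm(series="-0.7 2.8 -10.6 0 0 0 -1;-1.4 5.4 -9.4 0 0 0 -1;-1.9 7.6 -7.7 0 0 0 -1;-2.4 9.2 -5.4 0 0 0 -1;-2.6 10.3 -2.8 0 0 0 -1;-2.7 10.6 0.1 0 0 0 -1;-2.7 10.2 2.9 0 0 0 -1;-2.3 9.2 5.6 0 0 0 -1;-1.9 7.5 7.8 0 0 0 -1;-1.4 5.2 9.5 0 0 0 -1;-0.6 2.7 10.6 0 0 0 -1;0 -0.1 11 0 0 0 -1")

```text
time: 5.0
tool_pos: [453.5, -9.3, 82.9]
orientation: [0.992, 0.125, 0.0, 0.001]
ft_force: [6.8, -8.8, -4.4]
finger_gap: 12.8
finger_force: 39.0
```

```bash
python3 arc.py 4.8506 15 12;python3 arc.py 7.9922 15 12;
```

```text
[453.43117623  -9.3272439  100.78639944] [474.05523705 -89.92946745  89.21360056]
0.7 -2.8 10.6 0 0 0 -1;1.4 -5.4 9.4 0 0 0 -1;1.9 -7.6 7.7 0 0 0 -1;2.4 -9.2 5.4 0 0 0 -1;2.6 -10.3 2.8 0 0 0 -1;2.7 -10.6 -0.1 0 0 0 -1;2.7 -10.2 -2.9 0 0 0 -1;2.3 -9.2 -5.6 0 0 0 -1;1.9 -7.5 -7.8 0 0 0 -1;1.4 -5.2 -9.5 0 0 0 -1;0.6 -2.7 -10.6 0 0 0 -1;0.0 0.1 -11.0 0 0 0 -1
[474.05522652 -89.92942627  89.21329495] [453.43118677  -9.32728508 100.78670505]
-0.7 2.8 -10.6 0 0 0 -1;-1.4 5.4 -9.4 0 0 0 -1;-1.9 7.6 -7.7 0 0 0 -1;-2.4 9.2 -5.4 0 0 0 -1;-2.6 10.3 -2.8 0 0 0 -1;-2.7 10.6 0.1 0 0 0 -1;-2.7 10.2 2.9 0 0 0 -1;-2.3 9.2 5.6 0 0 0 -1;-1.9 7.5 7.8 0 0 0 -1;-1.4 5.2 9.5 0 0 0 -1;-0.6 2.7 10.6 0 0 0 -1;0.0 -0.1 11.0 0 0 0 -1
```

Forces are small and tracking is good.

>>> move_arm(series="0.7 -2.8 10.6 0 0 0 -1;1.4 -5.4 9.4 0 0 0 -1;1.9 -7.6 7.7 0 0 0 -1;2.4 -9.2 5.4 0 0 0 -1;2.6 -10.3 2.8 0 0 0 -1;2.7 -10.6 -0.1 0 0 0 -1;2.7 -10.2 -2.9 0 0 0 -1;2.3 -9.2 -5.6 0 0 0 -1;1.9 -7.5 -7.8 0 0 0 -1;1.4 -5.2 -9.5 0 0 0 -1;0.6 -2.7 -10.6 0 0 0 -1;0 0.1 -11 0 0 0 -1")

```text
time: 6.2
tool_pos: [474.0, -90.3, 70.3]
orientation: [0.992, 0.124, 0.0, 0.0]
ft_force: [5.2, 3.3, 1.9]
finger_gap: 12.8
finger_force: 39.9
```

>>> move_arm(series="-0.7 2.8 -10.6 0 0 0 -1;-1.4 5.4 -9.4 0 0 0 -1;-1.9 7.6 -7.7 0 0 0 -1;-2.4 9.2 -5.4 0 0 0 -1;-2.6 10.3 -2.8 0 0 0 -1;-2.7 10.6 0.1 0 0 0 -1;-2.7 10.2 2.9 0 0 0 -1;-2.3 9.2 5.6 0 0 0 -1;-1.9 7.5 7.8 0 0 0 -1;-1.4 5.2 9.5 0 0 0 -1;-0.6 2.7 10.6 0 0 0 -1;0 -0.1 11 0 0 0 -1")

```text
time: 7.4
tool_pos: [453.4, -9.4, 82.8]
orientation: [0.992, 0.125, 0.0, 0.001]
ft_force: [7.8, -6.6, -4.7]
finger_gap: 12.6
finger_force: 39.5
```

```bash
python3 arc.py 11.1338 10 10; python3 arc.py 12.8791 4 5
```

```text
[453.43119731  -9.32732627 100.78701066] [466.94660722 -62.14777227 134.96251284]
0.4 -1.6 7.1 0 0 0 -1;0.7 -2.7 6.8 0 0 0 -1;1.0 -3.9 6.1 0 0 0 -1;1.2 -4.8 5.4 0 0 0 -1;1.5 -5.7 4.4 0 0 0 -1;1.6 -6.3 3.3 0 0 0 -1;1.7 -6.8 2.2 0 0 0 -1;1.8 -7.0 0.9 0 0 0 -1;1.8 -7.1 -0.4 0 0 0 -1;1.8 -6.9 -1.6 0 0 0 -1
[466.94631744 -62.14663977 134.96289084] [470.14131284 -74.63320754 128.13339132]
0.7 -2.7 -1.0 0 0 0 -1;0.6 -2.6 -1.2 0 0 0 -1;0.7 -2.5 -1.4 0 0 0 -1;0.6 -2.4 -1.5 0 0 0 -1;0.6 -2.3 -1.7 0 0 0 -1
```

>>> move_arm(series="0.4 -1.6 7.1 0 0 0 -1;0.7 -2.7 6.8 0 0 0 -1;1 -3.9 6.1 0 0 0 -1;1.2 -4.8 5.4 0 0 0 -1;1.5 -5.7 4.4 0 0 0 -1;1.6 -6.3 3.3 0 0 0 -1;1.7 -6.8 2.2 0 0 0 -1;1.8 -7 0.9 0 0 0 -1;1.8 -7.1 -0.4 0 0 0 -1;1.8 -6.9 -1.6 0 0 0 -1;0 0 0 0 0 0 -1", force=60)

```text
time: 8.5
tool_pos: [467.0, -62.9, 116.8]
orientation: [0.992, 0.124, 0.0, 0.0]
ft_force: [1.7, -2.4, 11.9]
finger_gap: 12.0
finger_force: 60.2
```

>>> move_arm(series="0.7 -2.7 -1 0 0 0 -1;0.6 -2.6 -1.2 0 0 0 -1;0.7 -2.5 -1.4 0 0 0 -1;0 0 0 0 0 0 -1;0 0 0 0 0 0 -1")

```text
time: 9.0
tool_pos: [468.8, -69.8, 113.4]
orientation: [0.992, 0.125, 0.0, -0.0]
ft_force: [-1.1, -0.4, 18.8]
finger_gap: 12.2
finger_force: 60.9
```

>>> move_arm(series="0.6 -2.4 -1 0 0 0 -1;0.6 -2.3 -1.2 0 0 0 -1;0 0 0 0 0 0 -1;0 0 0 0 0 0 -1")

```text
time: 9.4
tool_pos: [469.8, -73.8, 111.1]
orientation: [0.992, 0.125, -0.0, -0.001]
ft_force: [-1.1, 4.7, 16.7]
finger_gap: 12.0
finger_force: 60.9
```

```bash
python3 look.py w3; python3 - <<'E'
from rig import read_camera
import cv2,numpy as np
i=read_camera("top")[100:290,260:420,::-1]
cv2.imwrite("pics/t3.png",np.clip(cv2.resize(i,None,fx=3,fy=3,interpolation=cv2.INTER_CUBIC)*1.8,0,255))
E
```

```text
{'time': np.float64(9.4), 'tool_pos': array([469.81, -73.78, 111.1 ]), 'orientation': array([ 0.99,  0.12, -0.  , -0.  ]), 'qpos': array([-0.42,  0.56,  0.61,  2.11, -0.55,  0.63, -0.75]), 'ft_force': array([-1.1 ,  4.69, 16.73]), 'finger_gap': np.float64(11.96), 'finger_force': np.float64(60.87)}
tool y ang -75.65447427464777 z [-3.61760033e-04  1.21495496e-03 -9.99999197e-01][ WARN:0@0.780] global loadsave.cpp:1063 imwrite_ Unsupported depth image for selected encoder is fallbacked to CV_8U.
```

View pics/w3.png

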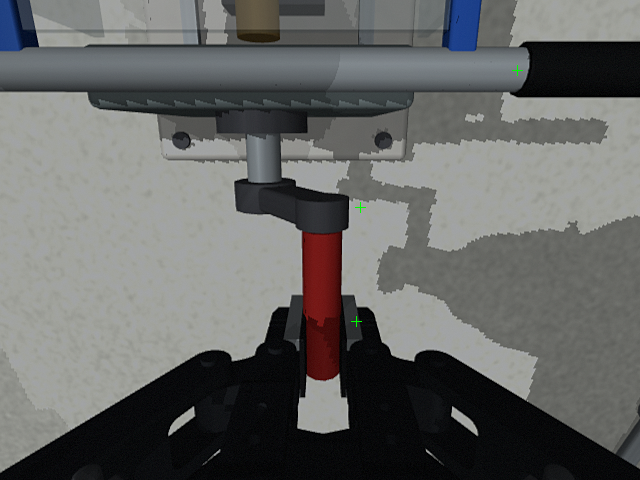

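The handle is at roughly 0.4 rad past touching and the tangential load has risen to about 13 N, so I'll nudge it slightly further, let go and go up.

>>> move_arm(series="0.4 -1.6 -1.2 0 0 0 -1;0 0 0 0 0 0 -1;0 0 0 0 0 0 -1;0 0 0 0 0 0 -1")

```text
time: 9.9
tool_pos: [470.1, -75.2, 109.9]
orientation: [0.992, 0.125, -0.0, -0.001]
ft_force: [-1.9, 5.2, 18.7]
finger_gap: 12.0
finger_force: 61.0
```

>>> move_arm(series="0 0 0 0 0 0 1;0 0 0 0 0 0 1;0 0 0 0 0 0 1;0 0 0 0 0 0 1;0 0 0 0 0 0 1;0 0 0 0 0 0 1;0 0 30 0 0 0 1;0 0 40 0 0 0 1;0 0 40 0 0 0 1;0 0 20 0 0 0 1")

```text
time: 10.9
tool_pos: [470.9, -76.7, 242.7]
orientation: [0.992, 0.124, 0.001, 0.0]
ft_force: [0.2, 0.1, -1.0]
finger_gap: 85.4
finger_force: 0.0
```

>>> move_arm(series="5 14 0 0 0 8.2 1;5 14 0 0 0 8.2 1;5 14 0 0 0 8.2 1;5 14 0 0 0 8.2 1;5 14 0 0 0 8.2 1;5 14 0 0 0 8.2 1;5 14 0 0 0 8.2 1;5 14 0 0 0 8.2 1;5 14 0 0 0 8.2 1;5 14 0 0 0 8.2 1;5 14 0 0 0 8 1;0 0 0 0 0 0 1")

```text
time: 12.1
tool_pos: [525.6, 79.3, 239.9]
orientation: [0.611, 0.791, 0.0, -0.0]
ft_force: [-0.3, -0.8, 0.8]
finger_gap: 85.5
finger_force: 0.0
```

```bash
sed -i 's/th=1.709/th=13.2/' look.py; python3 look.py w4
```

```text
{'time': np.float64(12.1), 'tool_pos': array([525.63,  79.31, 239.86]), 'orientation': array([ 0.61,  0.79,  0.  , -0.  ]), 'qpos': array([-0.53,  0.38,  0.36,  1.85, -0.16,  0.94,  0.16]), 'ft_force': array([-0.26, -0.83,  0.8 ]), 'finger_gap': np.float64(85.47), 'finger_force': np.float64(0.0)}
tool y ang 14.642083074518132 z [-1.43022587e-04  5.52067360e-04 -9.99999837e-01]
```

View pics/w4.png

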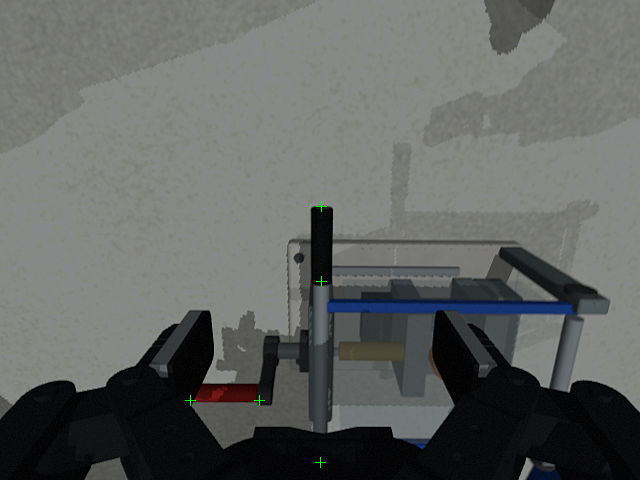

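The bar markers, (322,207) and (322,281), sit on the bar's end and junction, and the TCP is over bar_left. Descending and pinching.

>>> move_arm(series="0 -1 -40 0 0 0 1;0 -1 -40 0 0 0 1;0 0 -30 0 0 0 1;0 0 -15 0 0 0 1;0 0 0 0 0 0 1;0 0 0 0 0 0 1")

```text
time: 12.75
tool_pos: [525.5, 75.1, 115.6]
orientation: [0.615, 0.789, -0.0, 0.0]
ft_force: [0.1, -1.0, 1.6]
finger_gap: 85.2
finger_force: 0.0
```

>>> move_arm(series="0 0 0 0 0 0 -1;0 0 0 0 0 0 -1;0 0 0 0 0 0 -1;0 0 0 0 0 0 -1;0 0 0 0 0 0 -1;0 0 0 0 0 0 -1;0 0 0 0 0 0 -1;0 0 0 0 0 0 -1;0 0 0 0 0 0 -1", force=60)

```text
time: 13.65
tool_pos: [525.8, 75.8, 115.2]
orientation: [0.614, 0.79, 0.0, 0.0]
ft_force: [4.1, 2.3, 1.9]
finger_gap: 13.4
finger_force: 58.5
```

```bash
python3 - <<'E'
from h import *
a=np.radians(np.arange(0,60.1,2.5)); P=W((634.25,-6,.2505),np.c_[100-185*np.cos(a),0*a+108,135+185*np.sin(a)])
Q=np.diff(np.round(P-P[0],1),axis=0)
for b in(Q[:12],Q[12:]): print(";".join("%.1f %.1f %.1f 0 0 0 -1"%tuple(q) for q in b))
print(P[-1]-P[0])
E
```

```text
0.2 0.0 8.1 0 0 0 -1;0.5 0.2 8.0 0 0 0 -1;0.8 0.2 8.0 0 0 0 -1;1.2 0.3 8.0 0 0 0 -1;1.5 0.4 7.9 0 0 0 -1;1.9 0.5 7.9 0 0 0 -1;2.2 0.5 7.7 0 0 0 -1;2.5 0.7 7.7 0 0 0 -1;2.8 0.7 7.5 0 0 0 -1;3.2 0.8 7.4 0 0 0 -1;3.5 0.9 7.2 0 0 0 -1;3.7 0.9 7.1 0 0 0 -1
4.1 1.1 6.9 0 0 0 -1;4.3 1.1 6.7 0 0 0 -1;4.6 1.2 6.5 0 0 0 -1;4.9 1.2 6.3 0 0 0 -1;5.2 1.3 6.1 0 0 0 -1;5.4 1.4 5.8 0 0 0 -1;5.6 1.5 5.6 0 0 0 -1;5.9 1.5 5.3 0 0 0 -1;6.1 1.5 5.1 0 0 0 -1;6.3 1.7 4.7 0 0 0 -1;6.5 1.6 4.5 0 0 0 -1;6.7 1.7 4.2 0 0 0 -1
[ 89.61294537  22.92967557 160.2146997 ]
```

Gripped (gap 13.4 mm). Lifting.

>>> move_arm(series="0.2 0 8.1 0 0 0 -1;0.5 0.2 8 0 0 0 -1;0.8 0.2 8 0 0 0 -1;1.2 0.3 8 0 0 0 -1;1.5 0.4 7.9 0 0 0 -1;1.9 0.5 7.9 0 0 0 -1;2.2 0.5 7.7 0 0 0 -1;2.5 0.7 7.7 0 0 0 -1;2.8 0.7 7.5 0 0 0 -1;3.2 0.8 7.4 0 0 0 -1;3.5 0.9 7.2 0 0 0 -1;3.7 0.9 7.1 0 0 0 -1")

```text
time: 14.85
tool_pos: [547.3, 81.4, 207.6]
orientation: [0.614, 0.79, -0.002, -0.002]
ft_force: [-15.5, -1.8, 1.6]
finger_gap: 12.7
finger_force: 58.5
```

>>> move_arm(series="4.1 1.1 6.9 0 0 0 -1;4.3 1.1 6.7 0 0 0 -1;4.6 1.2 6.5 0 0 0 -1;4.9 1.2 6.3 0 0 0 -1;5.2 1.3 6.1 0 0 0 -1;5.4 1.4 5.8 0 0 0 -1;5.6 1.5 5.6 0 0 0 -1;5.9 1.5 5.3 0 0 0 -1;6.1 1.5 5.1 0 0 0 -1;6.3 1.7 4.7 0 0 0 -1;6.5 1.6 4.5 0 0 0 -1;6.7 1.7 4.2 0 0 0 -1")

```text
time: 16.05
tool_pos: [613.0, 98.2, 278.5]
orientation: [0.614, 0.789, -0.001, -0.002]
ft_force: [-35.1, -2.6, 45.4]
finger_gap: 13.1
finger_force: 63.7
```

>>> move_arm(series="0 0 0 0 0 0 -1;0 0 0 0 0 0 -1;0 0 0 0 0 0 -1;0 0 0 0 0 0 -1;0 0 0 0 0 0 -1;0 0 0 0 0 0 -1;0 0 0 0 0 0 -1;0 0 0 0 0 0 -1")

```text
time: 16.85
tool_pos: [614.0, 98.1, 278.0]
orientation: [0.614, 0.789, -0.0, -0.001]
ft_force: [-24.1, -2.5, 33.9]
finger_gap: 12.9
finger_force: 64.3
```

```bash
python3 - <<'E'
from h import *
from rig import read_camera
S=lambda a:W((634.25,-6,.2505),[[100-185*np.cos(a),y,135+185*np.sin(a)] for y in(-135,-81,81)])
i=read_camera("side")[:,:,::-1]; x0,y0=280,120; k=4
z=np.clip(cv2.resize(np.ascontiguousarray(i[y0:y0+145,x0:x0+175]),None,fx=k,fy=k,interpolation=cv2.INTER_CUBIC).astype(float)*1.5,0,255).astype(np.uint8)
for a,c in((55,(255,0,0)),(60,(0,255,0)),(65,(0,0,255))):
    for q in (proj("side",S(np.radians(a)))+.5-(x0,y0))*k: cv2.drawMarker(z,tuple(map(int,q)),c,cv2.MARKER_CROSS,14,1)
cv2.imwrite("pics/s5.png",z)
E
```

```text
(no output)
```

View pics/s5.png

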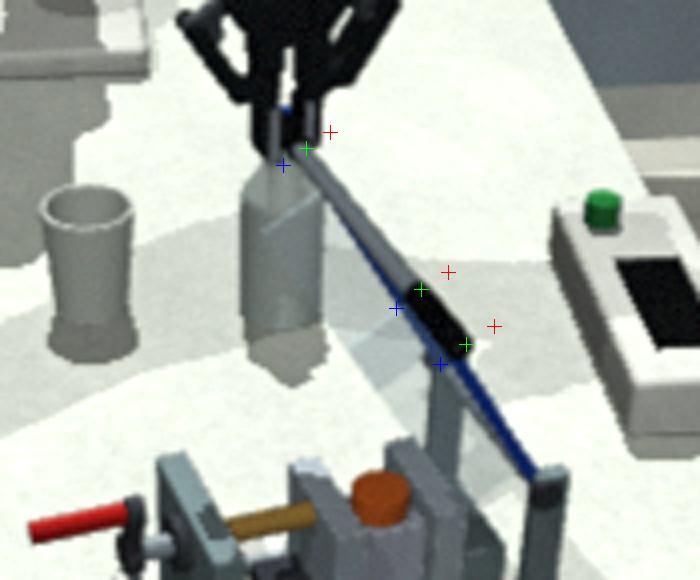

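The side picture shows the bar on the 60° markers, at about (415,295) and (462,348), with the vessel upright between the jaws and the cap at (380,497). The arm is pushing radially on the hinge, so I'll ease it outward a little.

>>> move_arm(series="-0.4 0 0.9 0 0 0 -1;-0.4 0 0.9 0 0 0 -1;0 0 0 0 0 0 -1;0 0 0 0 0 0 -1;0 0 0 0 0 0 -1")

```text
time: 17.4
tool_pos: [613.9, 98.0, 278.2]
orientation: [0.614, 0.789, -0.0, -0.0]
ft_force: [-7.9, -3.1, 9.3]
finger_gap: 12.7
finger_force: 61.4
```

>>> move_arm(series="-0.2 0 0.5 0 0 0 -1;0 0 0 0 0 0 -1;0 0 0 0 0 0 -1;0 0 0 0 0 0 -1;0 0 0 0 0 0 -1;0 0 0 0 0 0 -1")

```text
time: 18.0
tool_pos: [613.9, 98.0, 278.2]
orientation: [0.614, 0.789, -0.0, 0.0]
ft_force: [-5.9, -3.9, 5.3]
finger_gap: 13.1
finger_force: 61.0
```

```bash
python3 -c "
from rig import r
print(r.finish_job())"
```

```text
the job is handed in; nothing more can be done
None
```

I handed the job in at 18 s: the crank was turned to about 0.4 rad past touching, so the vessel should be firmly clamped, and the fingers were holding the guard at about 60°; no verdict came back, and the jaw's grip force wasn't measured directly.

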